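Fit the blade cartridge in the bench dicer and snug its sunken clamp knob

ROBOT

A 6-joint arm with a two-finger parallel gripper is mounted at the origin on the work surface. World frame = base frame: x ahead of the robot, y to its left, z up, the work surface at z = 0. Lengths are in m, angles in degrees, forces in N, time in s.
With the tool pointing down it reaches from about 0.4 to 0.825 m from the base axis. Payload 7 kg.
Tool frame: the origin (TCP) lies where the fingers leave the gripper's body, on its centre line; the fingertips stand 66 mm ahead of it and the grasp point (between the pads) lies 47 mm ahead of it; z points along the fingers, y is the direction in which the jaws open and shut (so a half turn about z gives the same grasp; the last joint's range is limited). The gripper opens to 88 mm and grips with 3 to 60 N. Pads are 19 mm wide; open, the fingers measure 130 mm over their backs; the gripper's body (78 mm by 193 mm) begins 47 mm behind the grasp point.
Start: joints at [92.882, 20.546, 0.682, 0, -70.136, -16.507], TCP at [0.159, 0.656, 0.292] pointing down, gripper open.
Joint ranges: [-176.03, 176.03], [-82.01, 121.73], [-58.28, 71.71], [-173.87, 95.51], [-174.79, -0.11], [-173.66, 173.66]. Speed limits (degrees/s): [136.94, 136.94, 172.46, 180, 180, 180].

INTERFACE

Orientations are given as [roll, pitch, yaw] about the fixed x, y, z axes, in that order (R = Rz(yaw) Ry(pitch) Rx(roll)).
In Python, from plant import get_obs, snapshot, close_job gives the robot as it stands.
- The arm moves only by the tool play_rows, never from a script. Its argument "series" is a list of rows, each a list of 5 numbers: the opening in per cent of the stroke, from 0 (shut) to 100 (fully open), then the shift along the tool's x, y, z in m, then the turn about the tool's z in degrees. In form: [[jaw, dx, dy, dz, spin], ...]. A call has 1 to 10 rows; each row is the pose to reach, as a shift and turn from the pose commanded when the call began, along the tool's axes at that moment; what a row does not reach only later rows make up. A row lasts 1/10 s, in which the tool goes at most 50 mm and 8.59 degrees, less where a joint would pass 70% of its speed; a pose out of reach is approached as far as the arm can. A call with a gripper value outside its range is refused whole. The fingers move at their own pace and stop on an object; the grip force is fixed at half the most. Time passes only in rows, so rows that repeat a pose let the fingers close. It gives the time, the measured TCP pose, the force and the opening at its end, in the units of the state.
- get_obs(): the state, without advancing time (a new reading comes with each control period).
- snapshot(name): name is "side" or "top" or "wrist"; returns a dict with "frame" (420x560x3 uint8, red, green, blue), "z_map" (420x560 float32, m along the optical axis (not along the pixel's ray), 0 where there is no reading), "mtx" (3x3 intrinsics, pixels), "camera_from_world" (4x4, takes a point from world to camera coordinates); the wrist camera has in their place "tool_from_camera" (4x4, takes a point from camera to tool coordinates, whose origin is the TCP and whose axes are the flange's). Camera axes: x right, y up, looking along -z (the intrinsics and any distortion apply to the point x, -y, -z); pixel columns grow to the right and rows downward; lengths in m; the calibration is good to about 2 mm. A picture is of the moment at which its call begins: read the wrist's pose just before it.
- close_job(): hands the job in, once; it reports no verdict.
The state is a dict: "clock": time; "joint_pos": joint angles; "qvel": joint speeds; "tau": joint torques, N m; "tool_pos": TCP position; "orientation": TCP orientation; "force": force on the tool from outside, world axes, zero at the start; "moment": the same for the moment, N m; "opening": finger opening in m.
Only numpy, scipy, OpenCV 4.12 (cv2) and the standard library are available. Lean on these libraries where they do the work, as an engineer would, in place of code of your own. Each camera call takes 0.05 s, during which the arm holds its last target.

TASK

Put the blade cartridge down into the bay of the bench dicer, then turn the small knob sunk in the dicer's deck clockwise until the cartridge is clamped snugly, flat against the backstop of the bay, and let go. Snug means a firm hold by feel of about 12 newtons: do not leave it loose, never overtighten or the plastic frame cracks, be gentle with the rim of the well, and leave the other kitchen things alone.

Things in the scene. Friction and masses are not known exactly. Their poses are not given: they have to be found in the camera images.
- dicer: Base of a bench vegetable dicer (press arm off): a fixed stainless block, 150 mm along its x, 285 mm along its y (from -150 to +135 mm), top deck 70 mm above the counter; two ears rise 30 mm more at x +-52, y 122 mm. Origin on the counter, z up. The deck has a round well with the knob at y -85 mm and a rectangular bay, both 30 mm deep (floors at z 40 mm).
- bay (a point): Middle of the bay's floor, 30 mm under the deck; axes as the dicer's. The bay is 75 mm wide (x +-37.5 mm) and runs from its wall at y -37.5 mm to the backstop's face at about y +39.5 mm. A sprung clamp nose, grey, 30 mm wide, 8 to 22 mm above the floor, pokes 4 to 9 mm out of the wall at -y at the start (not measured) and moves to +y as the knob turns clockwise.
- bezel: Steel block around the knob well, part of the dicer: 150 x 130 mm, 30 mm high up to the deck, with the 80 mm round well through it. Origin on the well's axis at the height of the well floor; axes as the dicer's. Its rim and wall must not be pushed by the gripper with more than 15 N.
- knob_top (a point): Centre of the top of the round black knob, 24 mm across and high, in the middle of the well, top 4 mm below the deck, foot 2 mm above the well floor, 28 mm of room around. Turns about the vertical, 8 mm of nose travel per rad; clamping begins after 0.8 to 2.6 rad. Drag 0.15 N m, plus 0.008 N m per N of clamping; the drag keeps the setting, and may hide some of the load when halted.
- stop: Backstop: a fixed dark steel block in the bay, 73 mm wide (x), 26 mm high, 1 mm above the floor. Origin: middle of the lower edge of its face, which looks to -y; its y place varies by +-4 mm. Right clamping presses the cartridge on it with 6 to 18 N; over 25 N cracks it. The nose spring is preloaded: clamping jumps to 9 N once all touches, then adds 24 N per rad of knob.
- cartridge: Loose blade cartridge, about 0.22 kg: white plastic frame 66 mm (x) by 57 mm (y) by 28 mm high with a steel blade grid; on it stands a carrying bar 62 mm long (x), 12 mm thick (y), 38 mm high, to be gripped across its thickness. Origin: centre of the underside, z up. In the bay its x lies along the dicer's x, either way round, with 4.5 mm to spare each side, underside on the floor.
- cartridge_center (a point): Centre of the cartridge, half-way up: 33 mm above its underside, 5 mm above the foot of the carrying bar, 33 mm below the bar's top. Axes as the cartridge's.
- pan: Bystander: open steel pan 108 x 176 x 65 mm; origin under its centre.
- bowl: Bystander: red plastic bowl 150 mm across, 65 mm high; origin under its centre.
- spatula: Bystander: spatula about 250 mm long lying on the counter; origin under it, near its middle.
There are look-alikes about, which are no part of the job. There is more than one size of the cartridge; the job needs the larger.

How it is judged (in metres and radians):
On the way, in this order (a step that is already met when the one before it is completed fails the run):
1. the cartridge lies down on the bay floor, square in the bay, and has been let go while still loose (z of cartridge_center in the frame of dicer between 0.068 and 0.077 m and x of cartridge_center in the frame of dicer between -0.0055 and 0.0055 m and angle between the x axis of cartridge and the x axis of dicer, either way round below 0.1 rad and angle between cartridge's own z axis and vertical below 0.06 rad and contact force between the fingers and cartridge below 0.1 N and contact force between stop and cartridge below 4 N), for 0.2 s.
2. the knob has been turned until the cartridge is clamped against the backstop (z of cartridge_center in the frame of dicer between 0.068 and 0.077 m and x of cartridge_center in the frame of dicer between -0.0055 and 0.0055 m and angle between the x axis of cartridge and the x axis of dicer, either way round below 0.1 rad and angle between cartridge's own z axis and vertical below 0.06 rad and contact force between stop and cartridge above 6 N), for 0.2 s.
At the end, for the whole second after the job is handed in: The cartridge lies flat on the bay floor (centre 68 to 77 mm above the counter, tilt under 0.06 rad), square in the bay (within 0.1 rad and 5.5 mm of its middle across), flush with the backstop (within 2.5 mm), pressed against it with 6 to 18 N, at rest and released (all of step 2 and y of cartridge_center in the frame of stop between -0.031 and -0.025 m and contact force between stop and cartridge below 18 N and linear speed of cartridge below 0.01 m/s); the robot touches nothing.
It fails at once if the cartridge is crushed against the backstop by more than 25 N (contact force between stop and cartridge above 25 N).
It fails at once if the gripper pushes the rim or wall of the knob well with more than 15 N (contact force between any of the fingers, the arm and bezel above 15 N).
It fails at once if a bystander is moved by more than 30 mm (distance of any of pan, bowl, spatula from where it was at the start of the episode above 0.03 m).
It also fails if it takes over 72 s, if anything falls off the work surface, if the arm or the gripper's body presses on something with over 40 N, if the wrist force passes 120 N, or if a joint passes its speed limit or range.

## Working session

There is one attempt and no reset: what is moved stays moved. The work goes in short steps, Python scripts to look and compute and a tool call to move; the robot and the scene stay as the last step left them, time stands still between calls to the robot, and variables do not carry over. Pictures are saved under pics/ and viewed, and the job is handed in when it is done.

Besides the shell and the picture viewer there is one more tool, called after "Call:" as name(argument=value, ...), one argument or row to a line, values as JSON. play_rows: Moves the arm, as the interface text tells. Its arguments: {"type":"object","properties":{"series":{"type":"array"}},"required":["series"]}

```bash
mkdir -p pics
cat > h.py <<'E'
import numpy as np, cv2
from plant import get_obs, snapshot, close_job
def save(n,f,s=None):
    s=s or snapshot(n); cv2.imwrite('pics/'+f,s['frame'][:,:,::-1]); 
    np.savez('pics/'+f+'.npz',**s); return s
E
python3 - <<'E'
from h import *
o=get_obs(); print(o)
for n in('side','top','wrist'):
    s=save(n,n+'0.png'); print(n,{k:(v.shape if hasattr(v,'shape') else v) for k,v in s.items()}); print(s['mtx'],s.get('camera_from_world',s.get('tool_from_camera')))
E
```

```text
{'clock': 0.0, 'joint_pos': array([ 9.28813209e+01,  2.05930314e+01,  6.33513277e-01, -2.10972299e-02,
       -7.01346880e+01, -1.65069372e+01]), 'qvel': array([ 0.05210505, -0.00942743, -0.13081392,  0.02905574,  0.12684563,
       -0.02580327]), 'tau': array([ 7.39320203e-04, -5.82710016e+01,  2.93051237e+01,  6.99691191e+00,
        6.98405929e-03, -1.50035248e-04]), 'tool_pos': array([0.15893578, 0.65563318, 0.29119952]), 'orientation': array([ 1.79904041e+02, -7.75453450e-03, -1.36327951e+01]), 'force': array([-1.087235  , -0.96625782,  0.03312379]), 'moment': array([0.02001148, 0.02342826, 0.01906213]), 'opening': 0.08793066626411299}
side {'frame': (420, 560, 3), 'z_map': (420, 560), 'mtx': (3, 3), 'camera_from_world': (4, 4)}
[[400.04280112   0.         288.69386567]
 [  0.         400.04280112 201.36627129]
 [  0.           0.           1.        ]] [[ 0.99330637 -0.11420257  0.01732716 -0.50908322]
 [ 0.06490342  0.67589884  0.73413098 -0.05934138]
 [-0.09555105 -0.72809239  0.67878676 -1.0997182 ]
 [ 0.          0.          0.          1.        ]]
top {'frame': (420, 560,
[... 256 characters left out ...]
65e-04]
 [ 9.76493953e-01 -5.58143211e-02  2.08192988e-01 -5.26859043e-01]
 [-2.07953118e-01  1.01361356e-02  9.78086274e-01 -1.07425020e+00]
 [ 0.00000000e+00  0.00000000e+00  0.00000000e+00  1.00000000e+00]]
wrist {'frame': (420, 560, 3), 'z_map': (420, 560), 'mtx': (3, 3), 'tool_from_camera': (4, 4)}
[[364.03989492   0.         274.27456236]
 [  0.         364.03989492 209.14159057]
 [  0.           0.           1.        ]] [[ 1.32176434e-03  9.64816603e-01  2.62920473e-01  7.03729729e-02]
 [ 9.99998828e-01 -1.07202528e-03 -1.09331537e-03  5.25257840e-04]
 [-7.72991432e-04  2.62921610e-01 -9.64816889e-01 -9.26659558e-02]
 [ 0.00000000e+00  0.00000000e+00  0.00000000e+00  1.00000000e+00]]
```

View pics/side0.png

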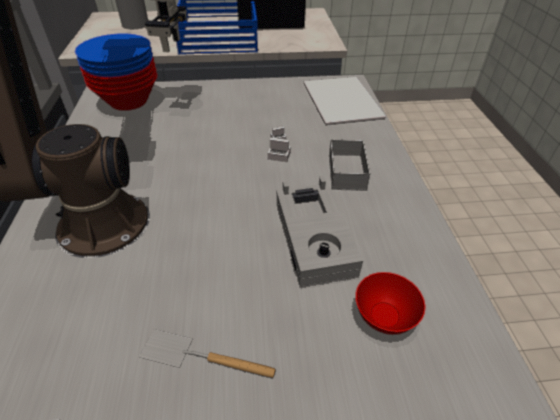

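View pics/top0.png

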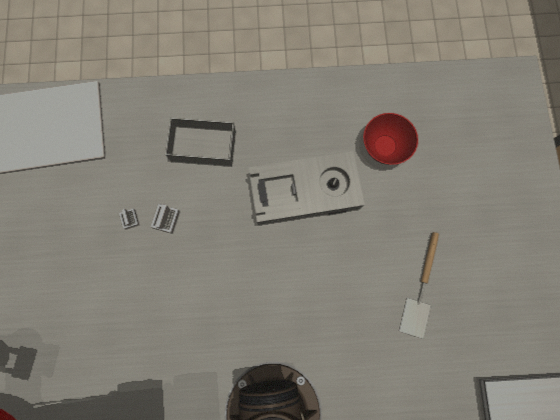

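View pics/wrist0.png

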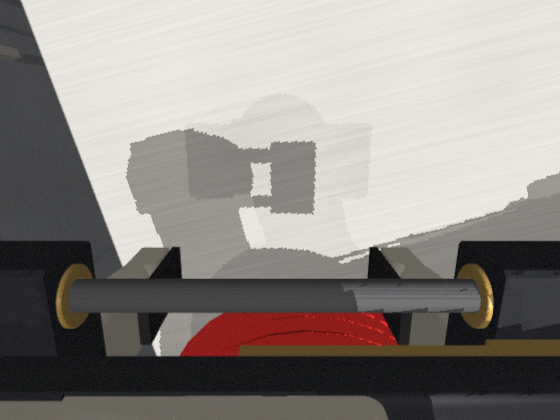

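The top view shows two cartridge-like things: one at (165,217), which looks larger, and a smaller one at (128,217). The dicer is at about (305,187), with the bay at (280,190) and the knob at (333,183). The pan is at (202,142), the bowl at (390,138) and the spatula at (420,290). Next I'll measure them.

```bash
cat >> h.py <<'E'
def cloud(s):
    z=s['z_map'].astype(float); K=s['mtx']; v,u=np.mgrid[:z.shape[0],:z.shape[1]]
    P=np.stack([(u-K[0,2])/K[0,0]*z,-(v-K[1,2])/K[1,1]*z,-z,np.ones_like(z)],-1)
    if 'camera_from_world' in s: T=np.linalg.inv(s['camera_from_world'])
    else: T=s['T']@s['tool_from_camera']
    P=P@T.T; P=P[...,:3]; P[z<=0]=np.nan; return P
def tool_T(o):
    from scipy.spatial.transform import Rotation as R
    T=np.eye(4);T[:3,:3]=R.from_euler('xyz',o['orientation'],degrees=True).as_matrix();T[:3,3]=o['tool_pos'];return T
def wrist(f):
    o=get_obs(); s=dict(snapshot('wrist')); s['T']=tool_T(o); return save('wrist',f,s)
E
python3 - <<'E'
from h import *
s=dict(np.load('pics/top0.png.npz')); P=cloud(s)
for u,v in [(165,212),(160,222),(128,212),(140,217),(100,240),(300,160),(320,212),(255,218),(260,160),(345,165),(333,183),(280,190),(320,170),(390,138)]: print((u,v),P[v,u].round(4))
# ortho heightmap
for n in ('top','side'):
    s=dict(np.load(f'pics/{n}0.png.npz')); P=cloud(s)
    ok=np.isfinite(P[...,2])&(P[...,0]>.3)&(P[...,0]<.9)&(P[...,1]>-.3)&(P[...,1]<.5)&(P[...,2]>.02)&(P[...,2]<.15)
    m=ok.astype('uint8'); k,l,st,c=cv2.connectedComponentsWithStats(m)
    for i in range(1,k):
        if st[i,4]>60:
            q=P[l==i]; print(n,st[i],q.min(0).round(3),q.max(0).round(3), 'top pts', q[q[:,2]>q[:,2].max()-.006].mean(0).round(3))
f=np.load('pics/top0.png.npz')['frame'][:,:,::-1]
cv2.imwrite('pics/c1.png',np.hstack([cv2.resize(f[195:245,105:190],None,fx=4.5,fy=4.5,interpolation=2),cv2.resize(f[140:230,240:370],(400,225),interpolation=2)]))
g=np.load('pics/side0.png.npz')['frame'][:,:,::-1]
cv2.imwrite('pics/c2.png',cv2.resize(g[120:290,250:380],(520,600) if 0 else None,fx=3.5,fy=3.5,interpolation=2))
E
```

```text
(165, 212) [0.5194 0.2565 0.0523]
(160, 222) [0.4911 0.2668 0.0639]
(128, 212) [0.5329 0.3672 0.0149]
(140, 217) [0.5196 0.3382 0.002 ]
(100, 240) [ 0.4624  0.4486 -0.002 ]
(300, 160) [ 0.6371 -0.1098  0.0701]
(320, 212) [ 0.4938 -0.1527  0.0641]
(255, 218) [4.99e-01 2.06e-02 3.00e-04]
(260, 160) [ 6.661e-01 -1.700e-03 -5.000e-04]
(345, 165) [ 0.6164 -0.2289  0.0699]
(333, 183) [ 0.5698 -0.1933  0.0656]
(280, 190) [ 0.5649 -0.0522  0.0404]
(320, 170) [ 0.6068 -0.1613  0.0683]
(390, 138) [ 0.7086 -0.3775  0.0057]
top [ 165  118   70   47 1084] [0.651 0.066 0.02 ] [0.781 0.255 0.07 ] top pts [0.72  0.171 0.066]
top [363 125   7  30  72] [ 0.645 -0.3    0.036] [ 0.728 -0.285  0.07 ] top pts [ 0.687 -0.291  0.066]
top [ 248  151  116   74 6270] [ 0.476 -0.267  0.021] [0.655 0.03  0.104] top pts [0.553 0.011 0.101]
top [150 204  28  29 422] [0.469 0.229 0.02 ] [0.548 0.304 0.071] top pts [0.509 0.266 0.067]
top [120 209  11  18  98] [0.493 0.357 0.02 ] [0.537 0.387 0.051] top pts [0.514 0.366 0.047]
side [271 127  13  10  91] [0.492 0.352 0.02 ] [0.534 0.374 0.049] top pts [0.514 0.363 0.046]
side [267 138  24  20 326] [0.469 0.227 0.02 ] [0.549 0.28  0.069] top pts [0.509 0.263 0.066]
side [ 329  140   41   47 1047] [0.651 0.062 0.02 ] [0.781 0.254 0.068] top pts [0.719 0.152 0.064]
side [ 276  176   87  108 6029] [ 0.477 -0.271  0.02 ] [0.655 0.031 0.103] top pts [0.558 0.007 0.1  ]
side [365 272  34  14 291] [ 0.65  -0.3    0.031] [ 0.728 -0.287  0.068] top pts [ 0.689 -0.293  0.064]
```

View pics/c1.png

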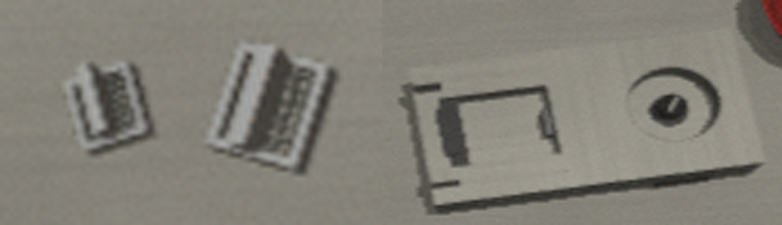

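View pics/c2.png

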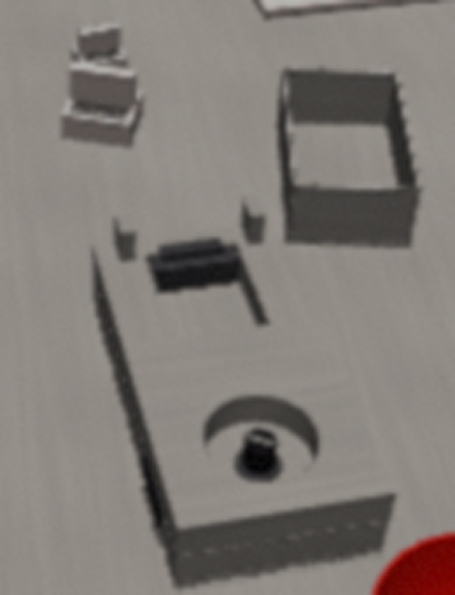

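```bash
cat > fit.py <<'E'
from h import *
for n in ('top','side'):
    s=dict(np.load(f'pics/{n}0.png.npz')); P=cloud(s)
    def box(m): return (m[0]<P[...,0])&(P[...,0]<m[1])&(m[2]<P[...,1])&(P[...,1]<m[3])&(P[...,2]>m[4])&(P[...,2]<m[5])
    m=box([.45,.68,-.28,.06,.064,.076]); r=cv2.minAreaRect((P[m][:,:2]*1000).astype('f4')); print(n,'deck',r,np.median(P[m][:,2]))
    b=cv2.boxPoints(r); print(b.round(1).tolist())
    m=box([.45,.68,-.05,.06,.09,.11]); 
    q=P[m]; print('ears',[ (q[q[:,0]>.55][:,:2].mean(0)*1000).round(1),(q[q[:,0]<.55][:,:2].mean(0)*1000).round(1)])
    m=box([.52,.62,-.23,-.16,.055,.072]); 
    q=P[m]; q=q[(np.hypot(q[:,0]-.57,q[:,1]+.193)<.02)]; print('knob',len(q),(q.mean(0)*1000).round(1),((q.max(0)+q.min(0))*500).round(1))
    m=box([.45,.57,.22,.31,.058,.075]); q=P[m]; r=cv2.minAreaRect((q[:,:2]*1000).astype('f4')); print('bar',r,q.mean(0))
    m=box([.45,.57,.22,.31,.015,.075]); q=P[m]; r=cv2.minAreaRect((q[:,:2]*1000).astype('f4')); print('cart',r)
E
python3 fit.py
```

```text
top deck ((565.7213745117188, -118.8369140625), (151.5155487060547, 285.35577392578125), 5.911594390869141) 0.07019025054503936
[[475.70001220703125, 15.300000190734863], [505.1000061035156, -268.6000061035156], [655.7999877929688, -253.0], [626.4000244140625, 30.899999618530273]]
ears [array([603.3,  15.8]), array([500. ,   4.9])]
knob 68 [ 572.5 -194.9   65.3] [ 572.6 -195.4   63.1]
bar ((508.4119873046875, 265.208251953125), (14.476805686950684, 61.80009841918945), 74.85238647460938) [0.50831778 0.26555993 0.06542024]
cart ((508.8760070800781, 266.4304504394531), (58.63673782348633, 66.4769515991211), 71.13875579833984)
side deck ((566.4004516601562, -120.90718078613281), (151.5941619873047, 290.6079406738281), 5.84242582321167) 0.07008274974370476
[[476.20001220703125, 15.899999618530273], [505.79998779296875, -273.20001220703125], [656.5999755859375, -257.70001220703125], [627.0, 31.399999618530273]]
ears [array([604.1,  11. ]), array([5.007e+02, 3.000e-01])]
knob 83 [ 573.1 -200.    64.3] [ 573.3 -197.5   62.5]
bar ((509.71435546875, 262.1960754394531), (17.548192977905273, 60.071834564208984), 75.55329132080078) [0.50971933 0.26170646 0.0641439 ]
cart ((508.8910217285156, 262.8489074707031), (59.116783142089844, 67.55542755126953), 72.73442840576172)
```

The larger cartridge is the one at top pixel (165,217): its bar top is 66 mm high and its footprint measures 66 x 58 mm. The one at (128,217) is only about 48 mm high, so it's the look-alike. I'll go above the cartridge and look with the wrist camera.

```bash
cat >> h.py <<'E'
def to(x,y,z,yaw,T=None):
    o=get_obs(); T=tool_T(o); d=T[:3,:3].T@(np.array([x,y,z])-T[:3,3]); 
    a=(yaw-o['orientation'][2]+180)%360-180
    print('shift',d.round(4),'spin',round(-a,2),'J6',o['joint_pos'][5].round(1),'t',o['clock'])
E
python3 - <<'E'
from h import *
to(.509,.265,.27,-15)
E
```

```text
shift [0.4323 0.2972 0.0219] spin 1.37 J6 -16.5 t 0.15
```

Call:
play_rows(
  series=[
    [100,0.04,0.027,0,0],
    [100,0.085,0.06,0.005,0],
    [100,0.13,0.09,0.01,0],
    [100,0.173,0.12,0.015,0],
    [100,0.216,0.149,0.02,0],
    [100,0.26,0.179,0.02,0],
    [100,0.303,0.208,0.02,0],
    [100,0.346,0.238,0.02,0],
    [100,0.389,0.267,0.02,1],
    [100,0.432,0.297,0.022,1.4],
  ],
)

```text
clock: 1.15
tool_pos: [0.492, 0.284, 0.2711]
orientation: [-180.0, -0.0, -15.0]
force: [0.4, 1.1, 0.5]
opening: 0.0879
```

Call:
play_rows(
  series=[
    [100,0,0,0,0],
    [100,0,0,0,0],
    [100,0,0,0,0],
  ],
)

```text
clock: 1.45
tool_pos: [0.4907, 0.286, 0.2707]
orientation: [180.0, 0.0, -15.0]
force: [-0.1, 0.0, 0.9]
opening: 0.0876
```

Run:
```python
from h import *
o=get_obs(); print(o['tool_pos'],o['orientation'],o['joint_pos'].round(1),o['qvel'].round(2))
s=wrist('w1.png'); P=cloud(s)
m=(P[...,2]>.058)&(P[...,2]<.075)&(np.hypot(P[...,0]-.509,P[...,1]-.265)<.05); q=P[m]
print(cv2.minAreaRect((q[:,:2]*1000).astype('f4')),q.mean(0))
m=(P[...,2]>.018)&(P[...,2]<.075)&(np.hypot(P[...,0]-.509,P[...,1]-.265)<.06); q=P[m]
print(cv2.minAreaRect((q[:,:2]*1000).astype('f4')))
```

```text
[0.49067314 0.28599608 0.27074274] [ 1.79995562e+02  1.33197053e-02 -1.50176868e+01] [ 50.   11.4 -14.9  -0.  -63.7  25. ] [ 1.2  -0.2   0.07  0.05 -0.01  0.07]
((509.1560363769531, 265.11077880859375), (12.140954971313477, 61.75343322753906), 71.27449798583984) [0.51035523 0.26494005 0.06590265]
((508.87518310546875, 265.1807556152344), (57.128822326660156, 66.35122680664062), 71.33516693115234)
```

View pics/w1.png

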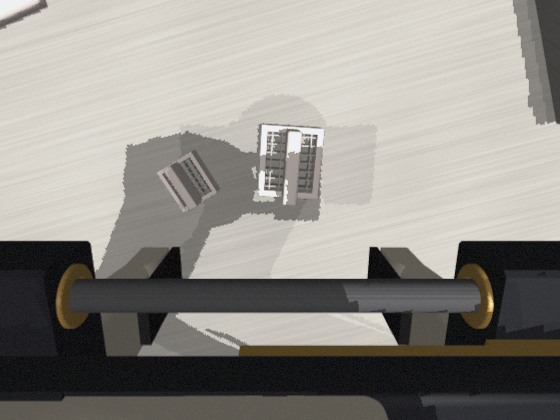

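The wrist view shows the large cartridge at (291,163), 57.1 x 66.4 mm, with the small look-alike at (188,180). The fit gives centre (0.509,0.265) and yaw -18.7°. Next I'll measure the dicer from above.

Run:
```python
from h import *
to(.545,-.09,.27,5.9)
```

```text
shift [0.1499 0.3496 0.0008] spin -20.86 J6 25.0 t 1.5
```

Call:
play_rows(
  series=[
    [100,0.01,0.025,0,0],
    [100,0.03,0.07,0,-4],
    [100,0.048,0.112,0,-8],
    [100,0.066,0.155,0,-12],
    [100,0.085,0.198,0,-16],
    [100,0.103,0.24,0,-20],
    [100,0.121,0.283,0,-20.9],
    [100,0.139,0.325,0,-20.9],
    [100,0.15,0.35,0,-20.9],
    [100,0.15,0.35,0,-20.9],
  ],
)

```text
clock: 2.5
tool_pos: [0.5454, -0.0926, 0.2707]
orientation: [180.0, 0.0, 5.8]
force: [-0.3, 0.2, -0.5]
opening: 0.088
```

Call:
play_rows(
  series=[
    [100,0,0,0,0],
    [100,0,0,0,0],
    [100,0,0,0,0],
  ],
)

```text
clock: 2.8
tool_pos: [0.5452, -0.0899, 0.271]
orientation: [-180.0, -0.0, 6.0]
force: [0.2, 0.8, -0.6]
opening: 0.0878
```

Run:
```python
from h import *
o=get_obs(); print(o['tool_pos'],o['orientation'],o['joint_pos'].round(1),o['qvel'].round(2))
s=wrist('w2.png'); P=cloud(s)
m=(P[...,2]>.064)&(P[...,2]<.078)&(np.abs(P[...,0]-.565)<.12)&(np.abs(P[...,1]+.12)<.2); q=P[m]
r=cv2.minAreaRect((q[:,:2]*1000).astype('f4'));print(r,cv2.boxPoints(r))
```

```text
[ 0.54519625 -0.08986311  0.27099204] [-1.79993567e+02 -1.47713549e-02  5.99415057e+00] [ 10.9   9.9 -16.7  -0.  -63.3  85. ] [-0.27  0.    0.1   0.05 -0.07  0.04]
((581.9409790039062, -116.11534118652344), (198.10397338867188, 388.8848876953125), 1.328679084777832) [[ 478.40695    75.978035]
 [ 487.4243   -312.80228 ]
 [ 685.475    -308.2087  ]
 [ 676.45764    80.571594]]
```

View pics/w2.png

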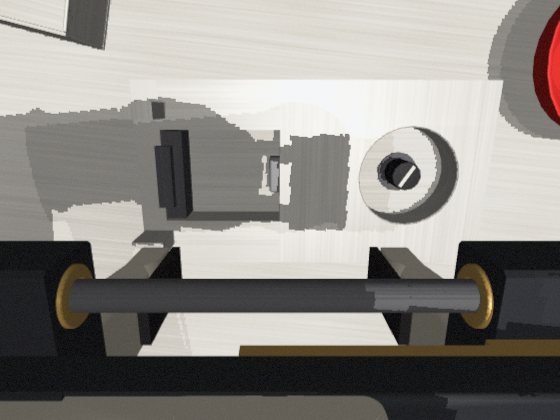

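This view shows the whole deck: backstop at (175,173), nose at (274,173), well at (408,174), and the knob with a white pointer at (405,175). I'll rectify it into a height map.

Run:
```python
from h import *
s=dict(np.load('pics/w2.png.npz')); P=cloud(s)
m=(P[...,2]>.066)&(P[...,2]<.075)
k,l,st,c=cv2.connectedComponentsWithStats(m.astype('uint8')); i=1+np.argmax(st[1:,4]); q=P[l==i]
print(st[i],cv2.minAreaRect((q[:,:2]*1000).astype('f4')),q[:,2].mean())
a=np.radians(5.9); ex=np.array([np.cos(a),np.sin(a)]); ey=np.array([-np.sin(a),np.cos(a)]); o=np.array([.5649,-.1114])
d=(P[...,:2]-o); X=d@ex*1000; Y=d@ey*1000; Z=P[...,2]*1000
# edges: deck top mask, line fits
dk=l==i
print('deck X range',np.percentile(X[dk],[.1,99.9]),'Y',np.percentile(Y[dk],[.1,99.9]))
# far edge (max X) vs Y slope
ys=np.arange(-140,120,5.);e=[X[dk&(abs(Y-y)<2)].max() for y in ys]; pf=np.polyfit(ys,e,1); print('far edge slope',pf)
# bay interior: floor pts
fl=(Z>34)&(Z<46)&(abs(X)<60)&(abs(Y)<60)
print('bay floor X',np.percentile(X[fl],[1,99]),'Y',np.percentile(Y[fl],[1,99]),np.median(Z[fl]))
# stop
for x in (-25,-10,0,10,25):
    r=(abs(X-x)<2)&(abs(Y)<75); o2=np.argsort(Y[r]); print(x,[(round(y),round(z)) for y,z in zip(Y[r][o2][::2],Z[r][o2][::2])])
kn=(np.hypot(X,Y+85)<18)&(Z>58); kk=np.c_[X[kn],Y[kn],Z[kn]]; print('knob',len(kk),kk.mean(0),(kk.max(0)+kk.min(0))/2,kk.max(0)-kk.min(0))
w=dk&(np.hypot(X,Y+85)<46); c=np.c_[X[w],Y[w]]; 
wf=(np.hypot(X,Y+85)<60)&(Z<60)
print('well',cv2.minEnclosingCircle(np.c_[X[wf],Y[wf]].astype('f4')))
```

```text
[  130    80   374   183 45039] ((565.7422485351562, -120.43374633789062), (150.5389862060547, 286.2445068359375), 5.985035419464111) 0.0701868417370462
deck X range [-74.82579535  75.15966828] Y [-151.27274895  133.29171254]
far edge slope [-2.32031430e-03  7.49269477e+01]
bay floor X [-37.46578935  35.88251869] Y [-59.37225924  59.62132836] 40.23233043054958
-25 [(-75, 40), (-74, 39), (-74, 41), (-73, 40), (-73, 41), (-72, 41), (-72, 41), (-71, 40), (-71, 40), (-71, 39), (-70, 40), (-70, 39), (-69, 41), (-69, 40), (-68, 40), (-68, 40), (-67, 41), (-67, 40), (-67, 40), (-66, 40), (-66, 41), (-65, 38), (-65, 40), (-64, 40), (-64, 41), (-63, 39), (-63, 41), (-62, 40), (-62, 41), (-61, 40), (-61, 40), (-60, 40), (-60, 41), (-59, 40), (-59, 41), (-58, 40), (-56, 70), (-56, 69), (-55, 70), (-55, 70), (-54, 70), (-54, 70), (-53, 71), (-53, 68), (-53, 72), (-52, 71), (-52, 71), (-51, 70), (-51, 71), (-51, 69), (-50, 71), (-50, 71), (-50, 71), (-49, 71), (-49, 70), (-48, 72), (-48, 70), (-48, 71), (-47, 69), (-47, 70), (-46, 70), (-46, 71), (-46, 71), (-46, 70), (-45, 71), (-45, 70), (-45, 
[... 28226 characters left out ...]
39), (55, 41), (55, 41), (56, 41), (56, 40), (56, 42), (56, 40), (57, 39), (57, 40), (58, 39), (58, 40), (58, 40), (59, 41), (59, 40), (60, 42), (60, 41), (60, 40), (61, 41), (61, 40), (62, 41), (62, 40), (62, 42), (63, 40), (63, 41), (63, 41), (63, 40), (64, 41), (64, 39), (65, 39), (66, 42), (66, 41), (67, 41), (67, 40), (68, 40), (68, 40), (69, 41), (69, 41), (69, 39), (69, 41), (70, 41), (70, 41), (71, 40), (71, 41), (71, 40), (72, 40), (72, 39), (73, 40), (73, 39), (74, 40), (74, 39), (75, 40)]
knob 710 [  0.91179529 -85.09035883  65.7856264 ] [  0.40665922 -86.19551525  63.64132553] [23.59312911 23.70668135 11.18084149]
well ((-0.23711585998535156, -87.31201171875), 40.152896881103516)
```

```bash
cat >> h.py <<'E'
A=np.radians(5.95); EX=np.array([np.cos(A),np.sin(A)]); EY=np.array([-np.sin(A),np.cos(A)]); O=np.array([.5650,-.1130])
def dic(P): d=P[...,:2]-O; return d@EX*1000,d@EY*1000,P[...,2]*1000
def d2w(x,y): return O+EX*x/1000+EY*y/1000
E
python3 - <<'E'
from h import *
s=dict(np.load('pics/w2.png.npz')); P=cloud(s); X,Y,Z=dic(P)
B=(abs(X)<36)&(Y>25)&(Y<115)&(Z<80)
for lo,hi,n in((66,75,'deck'),(63,66,'stoptop?'),(59,65,'nose/low'),(36,45,'floor')):
    m=B&(Z>lo)&(Z<hi)
    if m.sum(): print(n,m.sum(),'X',np.percentile(X[m],[1,99]).round(1),'Y',np.percentile(Y[m],[1,5,95,99]).round(1))
for x in (-30,-20,-10,0,10,20,30):
    r=(abs(X-x)<2.5)&B
    fl=Y[r&(Z<45)]; no=Y[r&(Z>58)&(Z<65)&(Y<60)]; st=Y[r&(Z>62)&(Z<70)&(Y>70)]
    print(x,'floor',fl.min().round(1),fl.max().round(1),'nose',len(no) and (no.min().round(1),no.max().round(1)),'stop',len(st) and (st.min().round(1),st.max().round(1)))
fl=(Z<45)&(Z>35)&(Y>30)&(Y<85)&(abs(X)<60); 
for y in (35,50,65,80): q=X[fl&(abs(Y-y)<3)]; print(y,q.min().round(1),q.max().round(1))
wf=(np.hypot(X,Y+85)<50)&(Z<60)&(Z>30);kn=(np.hypot(X,Y+85)<18)&(Z>62)
print('well',cv2.minEnclosingCircle(np.c_[X[wf],Y[wf]].astype('f4')),'knob',cv2.minEnclosingCircle(np.c_[X[kn],Y[kn]].astype('f4')),np.median(Z[kn]))
E
```

```text
deck 1471 X [-35.1  35.7] Y [ 98.9  99.4 113.9 114.8]
stoptop? 155 X [-34.6  35.6] Y [ 25.9  98.5 109.9 113.8]
nose/low 282 X [-33.6  34.6] Y [25.5 25.5 99.1 99.2]
floor 6511 X [-35.2  35.2] Y [26.4 30.1 96.3 98.9]
-30 floor 25.5 99.0 nose 0 stop (np.float64(98.5), np.float64(115.0))
-20 floor 25.5 99.5 nose 0 stop (np.float64(98.5), np.float64(107.4))
-10 floor 29.1 99.2 nose (np.float64(25.5), np.float64(28.0)) stop (np.float64(98.8), np.float64(107.4))
0 floor 29.1 99.2 nose (np.float64(25.5), np.float64(28.0)) stop (np.float64(98.7), np.float64(107.1))
10 floor 29.1 99.4 nose (np.float64(25.5), np.float64(28.0)) stop (np.float64(98.4), np.float64(107.2))
20 floor 25.6 99.1 nose 0 stop (np.float64(98.4), np.float64(107.1))
30 floor 25.6 99.2 nose 0 stop (np.float64(98.6), np.float64(114.6))
35 -37.6 36.1
50 -37.5 36.1
65 -37.5 36.0
80 -37.4 36.0
well ((-0.24691390991210938, -85.71002197265625), 40.152896881103516) knob ((0.27099284529685974, -84.44696807861328), 12.02590274810791) 66.27703778893867
```

The bay wall is at dicer y≈20, the nose tip at 28.3 and the stop face at about 99. That leaves 70.7 mm of free gap, so about 13.7 mm or 1.7 rad to contact. I'll set the cartridge at dicer (0, 66.5). First, the grasp.

Run:
```python
from h import *
to(.509,.2651,.15,-18.7); print(d2w(0,66.5),d2w(0,-85))
```

```text
shift [ 0.001  -0.3569  0.1211] spin 24.69 J6 85.1 t 2.85
[ 0.55810657 -0.04685825] [ 0.57381115 -0.19754208]
```

Call:
play_rows(
  series=[
    [100,0,-0.025,0,2],
    [100,0,-0.07,0.0,6],
    [100,0,-0.115,0.0,10],
    [100,0,-0.16,0.005,14],
    [100,0,-0.205,0.015,18],
    [100,0,-0.25,0.03,22],
    [100,0.0005,-0.295,0.05,24.7],
    [100,0.001,-0.335,0.075,24.7],
    [100,0.001,-0.355,0.1,24.7],
    [100,0.001,-0.357,0.121,24.7],
  ],
)

```text
clock: 3.85
tool_pos: [0.5087, 0.2673, 0.1486]
orientation: [-180.0, -0.0, -18.6]
force: [0.3, -0.2, -0.5]
opening: 0.0876
```

Call:
play_rows(
  series=[
    [100,0,0,0,0],
    [100,0,0,0,0],
    [100,0,0,0,0],
  ],
)

```text
clock: 4.15
tool_pos: [0.5101, 0.2642, 0.1513]
orientation: [-179.9, -0.1, -18.8]
force: [0.3, -0.2, 0.5]
opening: 0.0875
```

Run:
```python
from h import *
to(.509,.2651,.098,-18.7)
```

```text
shift [-0.0014 -0.0004  0.0533] spin -0.11 J6 24.3 t 4.15
```

Call:
play_rows(
  series=[
    [100,-0.0005,0,0.015,0],
    [100,-0.0005,0,0.032,0],
    [100,-0.0005,0,0.045,0],
    [100,-0.0005,0,0.052,0],
    [100,-0.0005,0,0.052,0],
    [0,-0.0005,0,0.052,0],
    [0,-0.0005,0,0.052,0],
    [0,-0.0005,0,0.052,0],
    [0,-0.0005,0,0.052,0],
    [0,-0.0005,0,0.052,0],
  ],
)

```text
clock: 5.15
tool_pos: [0.5092, 0.2643, 0.0981]
orientation: [-180.0, -0.0, -18.8]
force: [0.7, 0.3, -0.7]
opening: 0.0531
```

Call:
play_rows(
  series=[
    [0,0,0,0,0],
    [0,0,0,0,0],
    [0,0,0,-0.03,0],
    [0,0,0,-0.07,0],
    [0,0,0,-0.1,0],
    [0,0,0,-0.1,0],
    [0,0,0,-0.1,0],
  ],
)

```text
clock: 5.85
tool_pos: [0.5092, 0.2643, 0.1985]
orientation: [-179.9, -0.0, -18.8]
force: [0.2, -0.3, -0.1]
opening: 0.0012
```

Run:
```python
from h import *
o=get_obs(); print(o['tool_pos'],o['orientation'],o['force'],o['opening'])
s=wrist('w3.png'); save('side','s3.png')
to(.5581,-.0469,.20,5.95)
```

```text
[0.50915793 0.26429279 0.19853803] [-1.79900009e+02 -2.82350497e-02 -1.88357977e+01] [ 0.15782534 -0.29634997 -0.1445475 ] 0.0012191429055525207
shift [ 0.1472  0.278  -0.0029] spin -24.79 J6 24.2 t 5.95
```

View pics/w3.png

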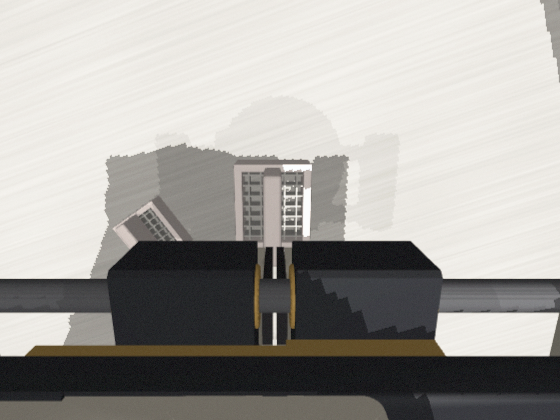

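The fingers close at about 70 mm/s, so I lifted before they had gripped. The cartridge, at (272,200), still stands on the counter. I'll check its pose and redo the grasp with longer waits.

Run:
```python
from h import *
s=dict(np.load('pics/w3.png.npz')); P=cloud(s)
m=(P[...,2]>.058)&(P[...,2]<.075)&(np.hypot(P[...,0]-.509,P[...,1]-.265)<.05); q=P[m]
print(cv2.minAreaRect((q[:,:2]*1000).astype('f4')),q.max(0))
m=(P[...,2]>.015)&(P[...,2]<.035)&(np.hypot(P[...,0]-.509,P[...,1]-.265)<.06); q=P[m]
print(cv2.minAreaRect((q[:,:2]*1000).astype('f4')))
```

```text
((509.3704528808594, 265.21453857421875), (11.870556831359863, 61.96035385131836), 71.49121856689453) [0.53973105 0.27563976 0.06786085]
((509.1605224609375, 265.1024475097656), (57.04203796386719, 66.21800994873047), 71.1999740600586)
```

Call:
play_rows(
  series=[
    [60,0,0,0,0],
    [60,0,0,0,0],
    [60,0,0,0,0],
    [60,0,0,0,0],
    [60,0,0,0,0],
    [60,0,0,0,0],
    [60,0,0,0,0],
    [60,0,0,0,0],
  ],
)

```text
clock: 6.75
tool_pos: [0.5091, 0.2641, 0.1979]
orientation: [-180.0, -0.0, -18.8]
force: [0.2, 0.2, 0.1]
opening: 0.0515
```

Undisturbed. I'll go down again.

Call:
play_rows(
  series=[
    [60,0,-0.001,0.03,0],
    [60,0,-0.001,0.07,0],
    [60,0,-0.001,0.095,0],
    [60,0,-0.001,0.1,0],
    [60,0,-0.001,0.1,0],
    [0,0,-0.001,0.1,0],
    [0,0,-0.001,0.1,0],
    [0,0,-0.001,0.1,0],
    [0,0,-0.001,0.1,0],
    [0,0,-0.001,0.1,0],
  ],
)

```text
clock: 7.75
tool_pos: [0.5095, 0.2652, 0.0984]
orientation: [-180.0, -0.0, -18.8]
force: [-0.4, -0.5, -0.6]
opening: 0.0182
```

Call:
play_rows(
  series=[
    [0,0,0,0,0],
    [0,0,0,0,0],
    [0,0,0,0,0],
    [0,0,0,0,0],
  ],
)

```text
clock: 8.15
tool_pos: [0.5096, 0.2653, 0.0981]
orientation: [-180.0, -0.0, -18.8]
force: [-1.0, -0.1, 4.6]
opening: 0.0117
```

Call:
play_rows(
  series=[
    [0,0,0,-0.02,0],
    [0,0,0,-0.06,0],
    [0,0,0,-0.095,0],
    [0,0,0,-0.105,0],
    [0,0,0,-0.105,0],
    [0,0,0,-0.105,0],
  ],
)

```text
clock: 8.75
tool_pos: [0.5086, 0.2645, 0.2014]
orientation: [179.9, 0.1, -18.9]
force: [-0.6, -0.3, -2.8]
opening: 0.0119
```

Run:
```python
from h import *
o=get_obs(); print(o['force'],o['opening'])
to(.5581,-.0469,.203,5.95)
```

```text
[-0.56129017 -0.25359824 -2.81077532] 0.011876760580647131
shift [ 0.1474  0.2787 -0.0014] spin -24.81 J6 24.2 t 8.75
```

Call:
play_rows(
  series=[
    [0,0.012,0.022,-0.01,-1],
    [0,0.03,0.056,-0.025,-4],
    [0,0.048,0.09,-0.03,-8],
    [0,0.066,0.125,-0.03,-12],
    [0,0.085,0.16,-0.03,-16],
    [0,0.103,0.195,-0.03,-20],
    [0,0.121,0.23,-0.03,-24],
    [0,0.14,0.262,-0.03,-24.8],
    [0,0.147,0.278,-0.03,-24.8],
    [0,0.147,0.278,-0.03,-24.8],
  ],
)

```text
clock: 9.75
tool_pos: [0.5579, -0.0478, 0.2303]
orientation: [180.0, 0.3, 5.8]
force: [0.4, 0.5, -2.7]
opening: 0.012
```

Call:
play_rows(
  series=[
    [0,0,0,0,0],
    [0,0,0,0,0],
    [0,0,0,0,0],
    [0,0,0,0,0],
  ],
)

```text
clock: 10.15
tool_pos: [0.5588, -0.0447, 0.2327]
orientation: [-180.0, 0.0, 6.0]
force: [0.2, -0.1, -2.4]
opening: 0.0118
```

Run:
```python
from h import *
o=get_obs(); print(o['force'],o['opening'],o['orientation'])
s=wrist('w4.png'); P=cloud(s);X,Y,Z=dic(P)
to(.5581,-.0469,.143,5.95)
m=(abs(X)<45)&(abs(Y-66)<45)&(Z>125)&(Z<175); print(m.sum(),X[m].min(),X[m].max(),Y[m].min(),Y[m].max(),Z[m].max(), np.percentile(Z[m],[5,50]))
fr=m&(Z<170)
print(cv2.minAreaRect(np.c_[X[fr],Y[fr]].astype('f4')))
```

```text
[ 0.1567926  -0.11036989 -2.36295105] 0.011796379004120072 [-1.79995774e+02  6.11473553e-03  6.04576644e+00]
shift [-0.001   0.002   0.0899] spin 0.09 J6 80.6 t 10.2
5828 0.4490226412377142 33.69130759759571 39.387976903930245 96.61368036042057 174.97612406235203 [141.21152191 157.45450153]
((17.087114334106445, 68.00811004638672), (33.189632415771484, 57.205448150634766), 0.1766781210899353)
```

View pics/w4.png

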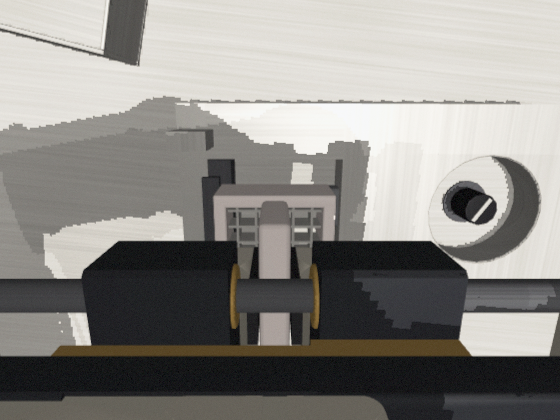

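The cartridge is held level and square (0.2°), centred over the bay at (0.7, 68). The stop shows at (212,195). I'll lower it with a 2 mm correction.

Call:
play_rows(
  series=[
    [0,-0.0007,0.0018,0.02,0],
    [0,-0.0007,0.0018,0.045,0],
    [0,-0.0007,0.0018,0.055,0],
    [0,-0.0007,0.0018,0.065,0],
    [0,-0.0007,0.0018,0.072,0],
    [0,-0.0007,0.0018,0.079,0],
    [0,-0.0007,0.0018,0.086,0],
    [0,-0.0007,0.0018,0.091,0],
    [0,-0.0007,0.0018,0.093,0],
    [0,-0.0007,0.0018,0.093,0],
  ],
)

```text
clock: 11.2
tool_pos: [0.5583, -0.0474, 0.1397]
orientation: [180.0, 0.0, 6.0]
force: [1.0, 0.5, -2.6]
opening: 0.0116
```

Call:
play_rows(
  series=[
    [0,0,0,0.001,0],
    [0,0,0,0.0015,0],
    [0,0,0,0.0015,0],
  ],
)

```text
clock: 11.5
tool_pos: [0.5584, -0.0473, 0.1385]
orientation: [-180.0, -0.0, 6.0]
force: [-0.4, -0.3, -1.7]
opening: 0.0118
```

Call:
play_rows(
  series=[
    [50,0,0,0,0],
    [50,0,0,0,0],
    [50,0,0,0,0],
    [50,0,0,0,0],
    [50,0,0,0,0],
    [50,0,0,-0.02,0],
    [50,0,0,-0.06,0],
    [50,0,0,-0.1,0],
    [50,0,0,-0.11,0],
    [50,0,0,-0.11,0],
  ],
)

```text
clock: 12.5
tool_pos: [0.5592, -0.0472, 0.2505]
orientation: [-180.0, -0.2, 6.0]
force: [-0.2, 1.0, -0.8]
opening: 0.0441
```

Run:
```python
from h import *
s=wrist('w5.png'); P=cloud(s);X,Y,Z=dic(P)
m=(abs(X)<36)&(abs(Y-66)<35)&(Z>60)&(Z<115);b=m&(Z>98); f=m&(Z>60)&(Z<73)&(abs(Y-66)<32)
print('bar',cv2.minAreaRect(np.c_[X[b],Y[b]].astype('f4')),np.percentile(Z[b],[5,50,95]))
print('frame',cv2.minAreaRect(np.c_[X[f],Y[f]].astype('f4')),np.percentile(Z[f],[5,50,95]))
to(*d2w(0,-85),.25,5.95)
```

```text
bar ((-0.17604637145996094, 65.37313842773438), (61.73426055908203, 11.80123233795166), 0.4384673833847046) [104.44952488 105.98135104 107.18522962]
frame ((-0.40096282958984375, 65.12142944335938), (66.18695831298828, 57.14407730102539), 0.10574313998222351) [61.19111184 67.49224966 69.04540121]
shift [-0.0002  0.1511 -0.0014] spin 0.01 J6 80.8 t 12.55
```

View pics/w5.png

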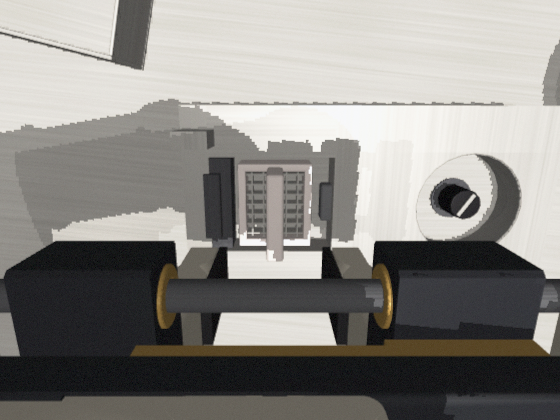

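The cartridge is on the floor at (−0.3, 65.2), square within 0.4°, released and about 5 mm short of the stop. Now over the knob.

Call:
play_rows(
  series=[
    [34,0,0.02,0,0],
    [34,0,0.06,0,0],
    [34,0,0.1,0,0],
    [34,0,0.135,0,0],
    [34,0,0.15,0,0],
    [34,0,0.151,0,0],
    [34,0,0.151,0,0],
    [34,0,0.151,0,0],
  ],
)

```text
clock: 13.35
tool_pos: [0.5738, -0.1967, 0.2477]
orientation: [-180.0, 0.1, 6.0]
force: [-0.3, -0.6, 0.6]
opening: 0.0297
```

Run:
```python
from h import *
o=get_obs(); print(o['opening'],o['tool_pos'],o['orientation'],o['joint_pos'].round(1))
s=wrist('w6.png'); P=cloud(s);X,Y,Z=dic(P)
wf=(np.hypot(X,Y+85)<50)&(Z<60)&(Z>30);kn=(np.hypot(X,Y+85)<18)&(Z>62)&(Z<70)
wc=cv2.minEnclosingCircle(np.c_[X[wf],Y[wf]].astype('f4'));kc=cv2.minEnclosingCircle(np.c_[X[kn],Y[kn]].astype('f4'));print(wc,kc,np.median(Z[kn]))
xy=d2w(*kc[0]); print(xy); to(*xy,.112,5.95)
```

```text
0.029678088415509278 [ 0.57382849 -0.19665017  0.24773003] [-1.79978872e+02  5.64786639e-02  6.01179416e+00] [ -0.5  16.  -11.9  -0.  -62.2  96.5]
((-0.4531818926334381, -84.85301208496094), 40.1573371887207) ((0.25222107768058777, -84.88661193847656), 11.89080810546875) 66.25928660360775
[ 0.57405025 -0.19740316]
shift [1.00e-04 9.00e-04 1.36e-01] spin 0.09 J6 96.5 t 13.4
```

View pics/w6.png

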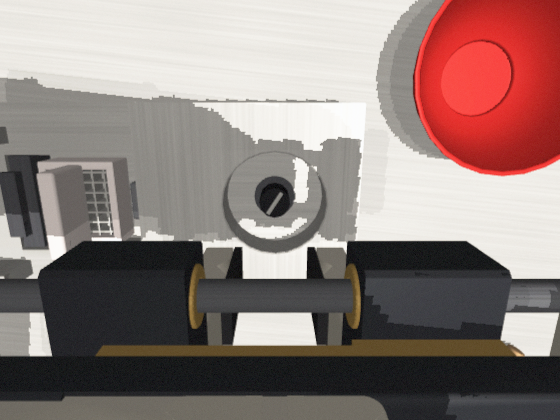

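The knob at (274,200) is centred between the fingers in the well. I'll descend in two stages.

Call:
play_rows(
  series=[
    [34,0,0.0005,0.03,0],
    [34,0,0.0005,0.07,0],
    [34,0,0.0005,0.095,0],
    [34,0,0.0005,0.1,0],
    [34,0,0.0005,0.105,0],
    [34,0,0.0005,0.105,0],
    [34,0,0.0005,0.105,0],
  ],
)

```text
clock: 14.1
tool_pos: [0.575, -0.1979, 0.1449]
orientation: [180.0, -0.1, 6.0]
force: [0.2, -0.4, 0.8]
opening: 0.0291
```

Call:
play_rows(
  series=[
    [34,0,0,0.005,0],
    [34,0,0,0.01,0],
    [34,0,0,0.015,0],
    [34,0,0,0.02,0],
    [34,0,0,0.025,0],
    [34,0,0,0.03,0],
    [34,0,0,0.03,0],
    [34,0,0,0.03,0],
  ],
)

```text
clock: 14.9
tool_pos: [0.5741, -0.198, 0.1132]
orientation: [180.0, 0.0, 6.0]
force: [1.0, -0.0, 1.0]
opening: 0.03
```

Run:
```python
from h import *
o=get_obs(); print(o['force'],o['moment']); to(.57405,-.1974,.112,5.95)
```

```text
[ 1.01408488 -0.00284027  0.9561267 ] [ 0.00955057  0.02196434 -0.05070716]
shift [-0.     -0.0006  0.0012] spin 0.03 J6 96.6 t 14.9
```

Now close on the knob.

Call:
play_rows(
  series=[
    [34,0,-0.0005,0,0],
    [0,0,-0.0005,0,0],
    [0,0,-0.0005,0,0],
    [0,0,-0.0005,0,0],
    [0,0,-0.0005,0,0],
    [0,0,-0.0005,0,0],
  ],
)

```text
clock: 15.5
tool_pos: [0.5742, -0.1967, 0.1136]
orientation: [-180.0, -0.0, 6.0]
force: [-0.5, 5.7, 2.1]
opening: 0.0232
```

```bash
cat > m.py <<'E'
from h import *
# moment samples; get_obs free
o=get_obs(); print('t',o['clock'],'F',o['force'].round(2),'M',o['moment'].round(3),'tau6',o['tau'][5].round(4),'yaw',o['orientation'][2].round(2),'J6',o['joint_pos'][5].round(2),'open',o['opening'].round(4),o['tool_pos'].round(4))
E
python3 m.py
```

```text
Traceback (most recent call last):
  File "m.py", line 3, in <module>
    o=get_obs(); print('t',o['clock'],'F',o['force'].round(2),'M',o['moment'].round(3),'tau6',o['tau'][5].round(4),'yaw',o['orientation'][2].round(2),'J6',o['joint_pos'][5].round(2),'open',o['opening'].round(4),o['tool_pos'].round(4))
                                                                                                                                                                                             ^^^^^^^^^^^^^^^^^^
AttributeError: 'float' object has no attribute 'round'
```

```bash
sed -i "s/o\['opening'\].round(4)/round(o['opening'],4)/" m.py; python3 m.py
```

```text
t 15.5 F [-0.5   5.68  2.07] M [ 1.92   0.274 -0.028] tau6 0.018 yaw 5.97 J6 96.54 open 0.0232 [ 0.5742 -0.1967  0.1136]
```

Call:
play_rows(
  series=[
    [0,0,-0.0006,0,0],
    [0,0,-0.0006,0,2],
    [0,0,-0.0006,0,5],
    [0,0,-0.0006,0,8],
    [0,0,-0.0006,0,11],
    [0,0,-0.0006,0,14],
    [0,0,-0.0006,0,17],
    [0,0,-0.0006,0,20],
  ],
)

```text
clock: 16.3
tool_pos: [0.5742, -0.1965, 0.1136]
orientation: [-180.0, -0.0, -14.1]
force: [0.3, 4.5, 2.1]
opening: 0.0231
```

```bash
python3 m.py
```

```text
t 16.3 F [0.28 4.51 2.13] M [1.591 0.22  0.128] tau6 0.7073 yaw -14.13 J6 76.37 open 0.0231 [ 0.5742 -0.1965  0.1136]
```

The knob turns without slipping: Mz rose by about 0.16 N·m, which matches the free drag. I'll continue with a lateral correction.

Call:
play_rows(
  series=[
    [0,-0.0004,-0.0015,0,3],
    [0,-0.0004,-0.0015,0,6],
    [0,-0.0004,-0.0015,0,9],
    [0,-0.0004,-0.0015,0,12],
    [0,-0.0004,-0.0015,0,15],
    [0,-0.0004,-0.0015,0,18],
    [0,-0.0004,-0.0015,0,21],
    [0,-0.0004,-0.0015,0,24],
    [0,-0.0004,-0.0015,0,27],
    [0,-0.0004,-0.0015,0,30],
  ],
)

```text
clock: 17.3
tool_pos: [0.5743, -0.196, 0.1136]
orientation: [180.0, -0.1, -44.1]
force: [0.1, -3.7, 0.1]
opening: 0.0232
```

```bash
python3 m.py
python3 - <<'E'
from h import *
s=save('top','t7.png'); g=save('side','s7.png')
cv2.imwrite('pics/c7.png',np.hstack([cv2.resize(s['frame'][140:230,240:370,::-1],(520,360),interpolation=2)]))
s=wrist('w7.png')
E
python3 m.py
```

```text
t 17.3 F [ 0.13 -3.66  0.12] M [-1.026 -0.202  0.112] tau6 0.7102 yaw -44.13 J6 46.22 open 0.0232 [ 0.5743 -0.196   0.1136]
t 17.45 F [-0.01 -4.29 -0.25] M [-1.753 -0.303 -0.018] tau6 -0.3436 yaw -43.96 J6 46.39 open 0.0233 [ 0.5742 -0.196   0.1136]
```

View pics/w7.png

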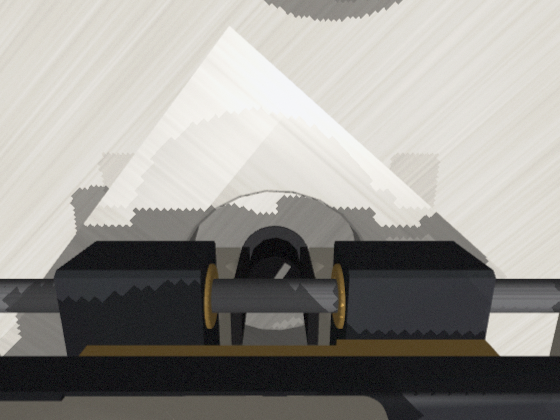

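Lateral correction overshot slightly, so I'll back it off by half. The pointer at (283,270) is unchanged relative to the jaws, so no slip. I'll continue to about 80°, then go in small steps.

Call:
play_rows(
  series=[
    [0,0.0005,0.0005,0,3],
    [0,0.0005,0.0005,0,6],
    [0,0.0005,0.0005,0,9],
    [0,0.0005,0.0005,0,12],
    [0,0.0005,0.0005,0,15],
    [0,0.0005,0.0005,0,18],
  ],
)

```text
clock: 18.05
tool_pos: [0.5744, -0.196, 0.1136]
orientation: [-180.0, -0.0, -62.0]
force: [1.8, -1.0, 0.1]
opening: 0.0225
```

```bash
python3 m.py
```

```text
t 18.05 F [ 1.83 -0.95  0.13] M [-0.226 -0.254  0.214] tau6 0.7001 yaw -62.03 J6 28.38 open 0.0225 [ 0.5744 -0.196   0.1136]
```

Call:
play_rows(
  series=[
    [0,0,0,0,3],
    [0,0,0,0,6],
    [0,0,0,0,9],
  ],
)

```text
clock: 18.35
tool_pos: [0.5744, -0.196, 0.1136]
orientation: [-180.0, -0.0, -71.0]
force: [1.8, -0.0, 0.8]
opening: 0.0232
```

```bash
python3 m.py
```

```text
t 18.35 F [ 1.8  -0.04  0.77] M [-0.171 -0.399  0.18 ] tau6 0.6999 yaw -71.03 J6 19.38 open 0.0232 [ 0.5744 -0.196   0.1136]
```

τ6 is a clean indicator, about 0.70 while turning free. I'll go on in 6° steps.

Call:
play_rows(
  series=[
    [0,0,0,0,3],
    [0,0,0,0,6],
  ],
)

```text
clock: 18.55
tool_pos: [0.5745, -0.196, 0.1136]
orientation: [-179.9, -0.0, -77.0]
force: [0.5, -0.5, 0.4]
opening: 0.023
```

```bash
python3 m.py
```

```text
t 18.55 F [ 0.48 -0.55  0.37] M [-0.172 -0.396  0.131] tau6 0.6995 yaw -77.03 J6 13.39 open 0.023 [ 0.5745 -0.196   0.1136]
```

Call:
play_rows(
  series=[
    [0,0,0,0,3],
    [0,0,0,0,6],
  ],
)

```text
clock: 18.75
tool_pos: [0.5745, -0.196, 0.1136]
orientation: [-179.9, -0.0, -83.0]
force: [0.7, 0.3, 0.6]
opening: 0.0232
```

```bash
python3 m.py
```

```text
t 18.75 F [0.73 0.29 0.57] M [-0.144 -0.521  0.108] tau6 0.6994 yaw -83.03 J6 7.38 open 0.0232 [ 0.5745 -0.196   0.1136]
```

Call:
play_rows(
  series=[
    [0,0,0,0,3],
    [0,0,0,0,6],
  ],
)

```text
clock: 18.95
tool_pos: [0.5745, -0.196, 0.1136]
orientation: [-179.9, -0.0, -89.0]
force: [2.5, -0.4, 0.0]
opening: 0.0231
```

```bash
python3 m.py
```

```text
t 18.95 F [ 2.47 -0.36  0.04] M [-0.159 -0.586  0.154] tau6 0.686 yaw -89.03 J6 1.39 open 0.0231 [ 0.5745 -0.196   0.1136]
```

Run:
```python
from h import *
s=wrist('w8.png'); g=save('side','s8.png'); t=save('top','t8.png')
cv2.imwrite('pics/c8.png',np.hstack([cv2.resize(g['frame'][170:260,265:365,::-1],(400,360),interpolation=2),cv2.resize(t['frame'][150:222,240:320,::-1],(400,360),interpolation=2)]))
```

```text
(no output)
```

View pics/c8.png

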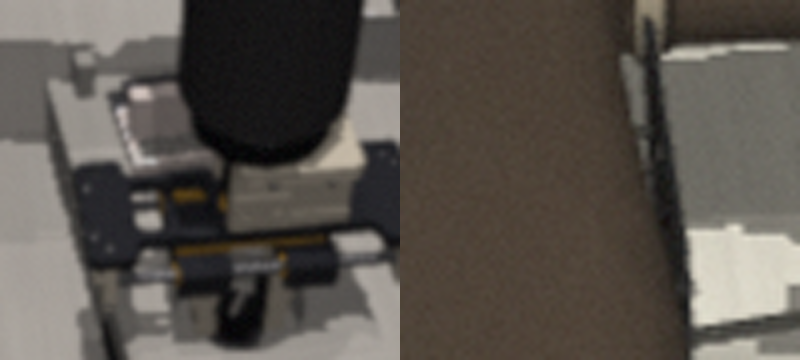

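View pics/w8.png

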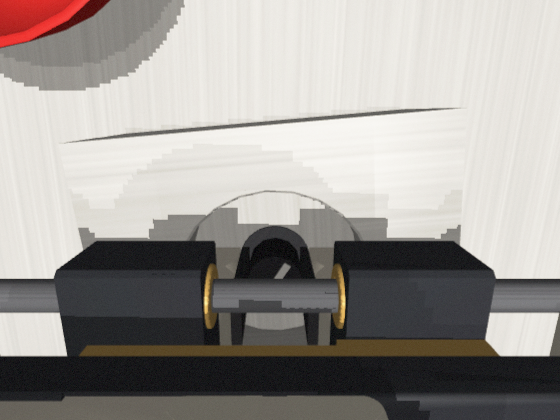

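No slip: the pointer is unchanged at (283,270). The side crop shows the cartridge still flat. I'll continue by feel in 4° steps.

Call:
play_rows(
  series=[
    [0,0,0,0,2],
    [0,0,0,0,4],
  ],
)

```text
clock: 19.3
tool_pos: [0.5746, -0.196, 0.1136]
orientation: [-179.9, -0.0, -92.9]
force: [1.5, -1.0, 0.3]
opening: 0.0234
```

```bash
python3 m.py
```

```text
t 19.3 F [ 1.53 -1.04  0.31] M [ 0.074 -0.755  0.256] tau6 0.3795 yaw -92.93 J6 -2.52 open 0.0234 [ 0.5746 -0.196   0.1136]
```

Call:
play_rows(
  series=[
    [0,0,0,0,2],
    [0,0,0,0,4],
  ],
)

```text
clock: 19.5
tool_pos: [0.5746, -0.196, 0.1136]
orientation: [-179.9, 0.0, -96.9]
force: [2.1, -0.7, 0.9]
opening: 0.0233
```

```bash
python3 m.py
```

```text
t 19.5 F [ 2.15 -0.71  0.87] M [ 0.043 -0.817  0.213] tau6 0.3251 yaw -96.93 J6 -6.52 open 0.0233 [ 0.5746 -0.196   0.1136]
```

Call:
play_rows(
  series=[
    [0,0,0,0,2],
    [0,0,0,0,4],
  ],
)

```text
clock: 19.7
tool_pos: [0.5746, -0.1959, 0.1136]
orientation: [-179.9, 0.0, -100.9]
force: [1.6, -1.4, -1.1]
opening: 0.0233
```

```bash
python3 m.py
```

```text
t 19.7 F [ 1.59 -1.4  -1.09] M [-0.051 -0.867  0.266] tau6 0.312 yaw -100.93 J6 -10.53 open 0.0233 [ 0.5746 -0.1959  0.1136]
```

Mz stepped from a free mean of about 0.147 to about 0.245 N·m over the last three readings. That corresponds to roughly 12 N, with contact starting at 95–99° and the knob now at 107°. That's the target, so I'll release, lift and check.

Call:
play_rows(
  series=[
    [34,0,0,0,0],
    [34,0,0,0,0],
    [34,0,0,0,0],
    [34,0,0,0,0],
  ],
)

```text
clock: 20.1
tool_pos: [0.5737, -0.1961, 0.1132]
orientation: [180.0, -0.0, -101.0]
force: [0.4, -0.4, 0.5]
opening: 0.0302
```

```bash
python3 m.py
python3 - <<'E'
from h import *
to(.57405,-.1974,.17,-101)
E
```

```text
t 20.1 F [ 0.41 -0.35  0.46] M [ 0.131 -0.077  0.03 ] tau6 0.0204 yaw -100.99 J6 -10.55 open 0.0302 [ 0.5737 -0.1961  0.1132]
shift [ 0.0012 -0.0005 -0.0568] spin 0.01 J6 -10.6 t 20.1
```

Call:
play_rows(
  series=[
    [34,0,0,-0.01,0],
    [34,0,0,-0.025,0],
    [34,0,0,-0.045,0],
    [34,0,0,-0.08,0],
    [34,0,0,-0.12,0],
    [34,0,0,-0.15,0],
    [34,0,0,-0.155,0],
    [34,0,0,-0.155,0],
  ],
)

```text
clock: 20.9
tool_pos: [0.5743, -0.1961, 0.2703]
orientation: [-179.8, 0.0, -101.0]
force: [0.1, -0.4, -0.3]
opening: 0.0296
```

Run:
```python
from h import *
to(.545,-.06,.27,-101); to(.545,-.06,.27,5.95)
```

```text
shift [-0.128   0.0547  0.0002] spin -0.01 J6 -10.6 t 20.9
shift [-0.128   0.0547  0.0002] spin -106.96 J6 -10.6 t 20.9
```

Call:
play_rows(
  series=[
    [34,-0.01,0.005,0,-8],
    [34,-0.025,0.01,0,-16],
    [34,-0.04,0.015,0,-24],
    [34,-0.055,0.022,0,-32],
    [34,-0.07,0.03,0,-40],
    [34,-0.085,0.036,0,-48],
    [34,-0.1,0.042,0,-56],
    [34,-0.115,0.048,0,-64],
    [34,-0.128,0.055,0,-72],
    [34,-0.128,0.055,0,-80],
  ],
)

```text
clock: 21.9
tool_pos: [0.5434, -0.0587, 0.267]
orientation: [180.0, 0.1, -20.6]
force: [0.9, -1.2, 0.2]
opening: 0.0295
```

Call:
play_rows(
  series=[
    [34,0,0,0,-8],
    [34,0,0,0,-16],
    [34,0,0,0,-24],
    [34,0,0,0,-27],
    [34,0,0,0,-27],
    [34,0,0,0,-27],
  ],
)

```text
clock: 22.5
tool_pos: [0.544, -0.06, 0.2674]
orientation: [180.0, 0.1, 5.9]
force: [-0.1, -0.1, 0.4]
opening: 0.0294
```

Run:
```python
from h import *
s=wrist('w9.png'); P=cloud(s);X,Y,Z=dic(P)
m=(abs(X)<36)&(abs(Y-68)<35)&(Z>60)&(Z<115);b=m&(Z>98)
print('bar',cv2.minAreaRect(np.c_[X[b],Y[b]].astype('f4')),np.percentile(Z[b],[5,50,95]))
for x in (-25,-10,0,10,25):
    r=(abs(X-x)<2.5); c=Y[r&(Z>62)&(Z<71)&(Y>22)&(Y<115)]; print(x,np.sort(c)[[0,-1]].round(1))
dk=(Z>66)&(Z<75); print('deck Y',np.percentile(Y[dk&(abs(X)<70)&(Y<136)],[.1,99.9]))
cv2.imwrite('pics/c9.png',cv2.resize(s['frame'][80:300,120:520,::-1],None,fx=2,fy=2,interpolation=2))
```

```text
bar ((-0.308837890625, 70.44159698486328), (12.03687572479248, 61.87823486328125), 89.78825378417969) [103.96614209 105.98012916 107.22537687]
-25 [ 41.9 114.5]
-10 [ 22.6 107.1]
0 [ 22.1 107. ]
10 [ 22.4 107.1]
25 [ 42.4 114.9]
deck Y [-149.78279035  134.92838443]
```

View pics/c9.png

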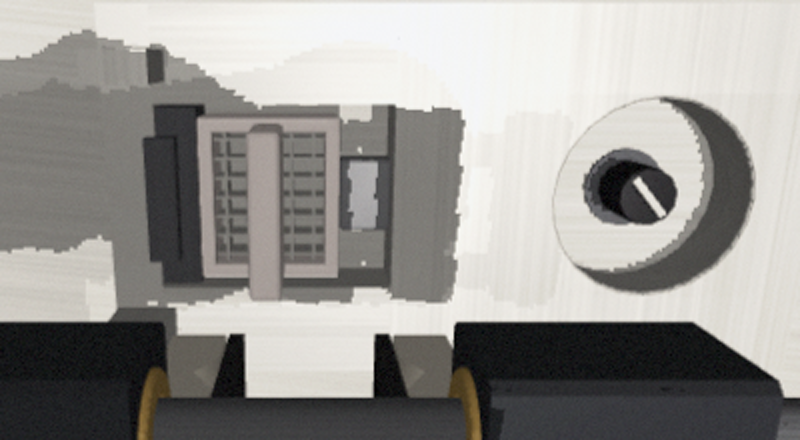

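Run:
```python
from h import *
for f in ('w2','w6','w9'):
    s=dict(np.load(f'pics/{f}.png.npz')); P=cloud(s);X,Y,Z=dic(P); g=s['frame'].astype(int).sum(2)
    kn=(np.hypot(X,Y+85)<11.5)&(Z>62)&(Z<70); br=kn&(g>330)
    q=np.c_[X[br],Y[br]]; w=q-q.mean(0); ev,V=np.linalg.eigh(w.T@w); print(f,len(q),np.degrees(np.arctan2(V[1,1],V[0,1]))%180, np.sqrt(ev/len(q)).round(2),q.mean(0).round(1))
```

```text
w2 143 149.31276265147565 [3.87 6.02] [ -0.6 -86. ]
w6 83 147.77489492950505 [1.97 5.6 ] [  0.4 -84.9]
w9 130 40.88984014621991 [2.9  6.61] [ -0.6 -85.8]
```

Run:
```python
from h import *
print(close_job())
```

```text
the job is handed in; nothing more can be done
None
```

The larger cartridge is clamped in the dicer's bay at an estimated 12–14 N. I let go, lifted clear and handed the job in at about 22.5 s; no verdict came back.

**What I did**
- I set the cartridge down loose on the bay floor and released it about 5 mm short of the backstop.
- I turned the knob 107° clockwise.

**Last checks**
- **Position:** the cartridge is flat and square within about 0.3°, and about 0.3 mm off the middle across. Its front face measures 98.9 mm along the dicer's y against the stop face at about 99 mm, so it is flush to roughly 1 mm.
- **Knob:** the pointer turned 107–108°, matching the wrist rotation, so the grip did not slip.
- **Clamping force:** this is inferred, not measured directly. The turning moment rose from a mean of 0.147 N·m to 0.245 N·m, with contact starting between 95° and 99°. That gives about 12 N from the moment and 12–14 N from the angle; the moment readings scatter by about 0.035 N·m.

**What went wrong or disagreed**
- On the first grasp I lifted before the slow fingers had closed. The cartridge was not disturbed and the second try held.
- The joint-6 torque, which I had meant to use as the contact signal, changed with turning speed, so I relied on the wrist moment instead.
- I had up to about 6 N of sideways load on the knob while turning and corrected it partway. I saw no sign of the gripper touching the well rim or wall.

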